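# Snap the specimen box lid shut all round

### The job

Press down around the green rim of the round specimen box's lid, section by section, until all six sections have clicked shut, flush with the white ribs between them. Only press: do not lift, tip or push the box out of its place, and leave the bottle, jar, mortar and beaker standing where they are. Finish with the hand clear of everything.

Things in the scene. Friction and masses are not known exactly. Their poses are not given: they have to be found in the camera images.
- box: Round bluish clear box with its lid laid on, 158 mm across the base, 168 mm over the rim, loose, about 0.8 kg. Origin: centre of underside, z up. Lid middle (66 mm radius) pale green, recessed, 63 mm above the table. Round it six green rim sections, 66 to 84 mm from the axis, centred every 60 deg from box x, counter-clockwise; between them fixed white ribs 3 mm wide, tops 70 mm above the table.
- rim1_top (a point): Point to press on green rim section 1 (0 deg about box z): middle of its top face, 75 mm from the box axis; face 18 mm wide radially, about 70 mm along the rim. 78 mm above the table when open (8 mm above the ribs, orange seal showing beneath), 70 mm when shut (flush, seal hidden); moves with the section. x axis outwards, z up.
- rim1 (a joint): How far rim section 1 is pressed: 0 = open, 0.008 m = shut (end stop). Slides straight down and snaps: resists with about 9 N at first, less going down; past 4.5 mm it clicks shut by itself and stays; let go sooner, it springs open. Always open at the start.
- rim2_top (a point): Point to press on green rim section 2 (60 deg about box z): middle of its top face, 75 mm from the box axis; face 18 mm wide radially, about 70 mm along the rim. 78 mm above the table when open (8 mm above the ribs, orange seal showing beneath), 70 mm when shut (flush, seal hidden); moves with the section. x axis outwards, z up.
- rim2 (a joint): How far rim section 2 is pressed: 0 = open, 0.008 m = shut (end stop). Slides straight down and snaps: resists with about 9 N at first, less going down; past 4.5 mm it clicks shut by itself and stays; let go sooner, it springs open. Open or already shut at the start; pressing a shut one does no harm.
- rim3_top (a point): Point to press on green rim section 3 (120 deg about box z): middle of its top face, 75 mm from the box axis; face 18 mm wide radially, about 70 mm along the rim. 78 mm above the table when open (8 mm above the ribs, orange seal showing beneath), 70 mm when shut (flush, seal hidden); moves with the section. x axis outwards, z up.
- rim3 (a joint): How far rim section 3 is pressed: 0 = open, 0.008 m = shut (end stop). Slides straight down and snaps: resists with about 9 N at first, less going down; past 4.5 mm it clicks shut by itself and stays; let go sooner, it springs open. Open or already shut at the start; pressing a shut one does no harm.
- rim4_top (a point): Point to press on green rim section 4 (180 deg about box z): middle of its top face, 75 mm from the box axis; face 18 mm wide radially, about 70 mm along the rim. 78 mm above the table when open (8 mm above the ribs, orange seal showing beneath), 70 mm when shut (flush, seal hidden); moves with the section. x axis outwards, z up.
- rim4 (a joint): How far rim section 4 is pressed: 0 = open, 0.008 m = shut (end stop). Slides straight down and snaps: resists with about 9 N at first, less going down; past 4.5 mm it clicks shut by itself and stays; let go sooner, it springs open. Always open at the start.
- rim5_top (a point): Point to press on green rim section 5 (240 deg about box z): middle of its top face, 75 mm from the box axis; face 18 mm wide radially, about 70 mm along the rim. 78 mm above the table when open (8 mm above the ribs, orange seal showing beneath), 70 mm when shut (flush, seal hidden); moves with the section. x axis outwards, z up.
- rim5 (a joint): How far rim section 5 is pressed: 0 = open, 0.008 m = shut (end stop). Slides straight down and snaps: resists with about 9 N at first, less going down; past 4.5 mm it clicks shut by itself and stays; let go sooner, it springs open. Open or already shut at the start; pressing a shut one does no harm.
- rim6_top (a point): Point to press on green rim section 6 (300 deg about box z): middle of its top face, 75 mm from the box axis; face 18 mm wide radially, about 70 mm along the rim. 78 mm above the table when open (8 mm above the ribs, orange seal showing beneath), 70 mm when shut (flush, seal hidden); moves with the section. x axis outwards, z up.
- rim6 (a joint): How far rim section 6 is pressed: 0 = open, 0.008 m = shut (end stop). Slides straight down and snaps: resists with about 9 N at first, less going down; past 4.5 mm it clicks shut by itself and stays; let go sooner, it springs open. Open or already shut at the start; pressing a shut one does no harm.
- bottle: Bystander: small whitish dropper bottle with green pointed cap, 48 mm across, 95 mm tall, loose. Origin: centre of the underside.
- jar: Bystander: pale jar with white cap, 48 mm across, 80 mm tall, loose. Origin: centre of the underside.
- mortar: Bystander: white porcelain mortar bowl, 84 mm across, 50 mm tall, loose. Origin: centre of the underside.
- beaker: Bystander: clear beaker, 66 mm across, 85 mm tall, loose. Origin: centre of the underside.

How it is judged:
At the end, for the whole second after the job is handed in: All six rim sections are shut (pressed down more than 6.5 of 8 mm), the box stands flat and still within 30 mm of its starting place, and the four bystanders stand upright within 15 mm of theirs (value of joint each of rim1, rim2, rim3, rim4, rim5, rim6 above 0.0065 m and distance of box from where it was at the start of the episode below 0.03 m and angle between box's own z axis and vertical below 0.05 rad and linear speed of box below 0.02 m/s and distance of each of bottle, jar, mortar, beaker from where it was at the start of the episode below 0.015 m and angle between each of bottle, jar, mortar, beaker's own z axis and vertical below 0.1 rad); the robot touches nothing.
It fails at once if the box is lifted, tipped or pushed out of its place (height (world z) of box above 0.012 m or angle between box's own z axis and vertical above 0.15 rad or distance of box from where it was at the start of the episode above 0.03 m).
It fails at once if a bystander is moved, lifted or tipped (distance of any of bottle, jar, mortar, beaker from where it was at the start of the episode above 0.015 m or angle between any of bottle, jar, mortar, beaker's own z axis and vertical above 0.2 rad).
It also fails if it takes over 51 s, if anything falls off the work surface, if the arm or the gripper's body presses on something with over 40 N, if the wrist force passes 120 N, or if a joint passes its speed limit or range.

### The arm

A 7-joint arm with a two-finger parallel gripper is mounted at the origin on the work surface. World frame = base frame: x ahead of the robot, y to its left, z up, the work surface at z = 0. Lengths are in m, angles in rad, forces in N, time in s.
With the tool pointing down it reaches from about 0.35 to 0.9 m from the base axis. Payload 7.2 kg.
Tool frame: the origin (TCP) lies midway between the tips of the shut fingers; the grasp point (between the pads) lies 19 mm behind it; z points along the fingers, y is the direction in which the jaws open and shut (so a half turn about z gives the same grasp; the last joint's range is limited). The gripper opens to 85 mm and grips with 20 to 120 N. Pads are 22 mm wide; open, the fingers measure 114 mm over their backs; the gripper's body (76 mm by 85 mm) begins 54 mm behind the grasp point. The pads swing forward as they close: fully open they stand 13 mm farther back than shut.
Start: joints at [-1.343, 0.411, -0.013, 1.596, 0.006, 1.134, -0.082], TCP at [0.182, 0.598, 0.198] pointing down, gripper open.
Joint ranges: [-2.95, 2.95], [-0.29, 1.99], [-1.47, 1.44], [0.14, 2.54], [-1.03, 4.17], [0.13, 1.85], [-2.86, 2.86]. Speed limits (rad/s): [2.39, 2.39, 3.01, 3.01, 3.14, 3.14, 3.14].

### API

Orientations are given as a unit quaternion [w, x, y, z].
In Python, from plant import bot, optics gives the robot as it stands.
- The arm moves only by the tool step_arm, never from a script. Its argument "commands" is a list of rows, each a list of 4 numbers: the shift along the tool's x, y, z in cm, then the turn about the tool's z in rad. A call has 1 to 8 rows; each row shifts and turns the commanded pose from where the row before left it, along the tool's axes as they then stand; what a row does not reach is not made up. A row lasts 1/8 s, in which the tool goes at most 62.5 mm and 10.7 degrees, less where a joint would pass 70% of its speed; a pose out of reach is approached as far as the arm can. A call is refused whole if a number of a shift passes 6.25 or a number of a turn 0.188, either way. A call with a gripper value outside its range is refused whole. "grip" is the closure in counts, from 0 (fully open) to 255 (shut), set as the call begins (left out, the last holds). The fingers move at their own pace and stop on an object; the grip force is fixed at half the most. Time passes only in rows, so rows that do not move let the fingers close. It gives the time, the measured TCP pose, the force and the opening at its end, in the units of the state.
- bot.get_obs(): the state, without advancing time (a new reading comes with each control period).
- optics.snapshot(name): name is "side" or "top"; returns a dict with "image" (400x640x3 uint8, red, green, blue), "K" (3x3 intrinsics, pixels), "R" (3x3) and "t" (3): a world point X has camera coordinates R X + t. Camera axes: x right, y down, z forward; pixel columns grow to the right and rows downward; lengths in m; the calibration is good to about 2 mm. A picture is of the moment at which its call begins. There is no depth.
- bot.job_done(): hands the job in, once; it reports no verdict.
The state is a dict: "time": time; "q": joint angles; "joint_velocities": joint speeds; "tau": joint torques, N m; "ee_pos": TCP position; "orientation": TCP orientation; "force": force on the tool from outside, world axes, zero at the start; "ft_torque": the same for the moment, N m; "opening": finger opening in m.
Only numpy, scipy, OpenCV 4.12 (cv2) and the standard library are available. Lean on these libraries where they do the work, as an engineer would, in place of code of your own. Each camera call takes 0.05 s, during which the arm holds its last target.

## Working session

There is one attempt and no reset: what is moved stays moved. The work goes in short steps, Python scripts to look and compute and a tool call to move; the robot and the scene stay as the last step left them, time stands still between calls to the robot, and variables do not carry over. Pictures are saved under pics/ and viewed, and the job is handed in when it is done.

Besides the shell and the picture viewer there is one more tool, called after ">>>" in YAML: its name, and indented under it one key for each argument. step_arm: Moves the arm, as the interface text tells. Its arguments: {"type":"object","properties":{"commands":{"type":"array","items":{"type":"array","items":{"type":"number"}}},"grip":{"type":"number"}},"required":["commands"]}

```bash
mkdir -p pics; ls
python3 - <<'E'
from plant import bot, optics
import cv2
print(bot.get_obs())
for n in ("top","side"):
    s=optics.snapshot(n); cv2.imwrite(f"pics/{n}0.png",s["image"][:,:,::-1]); print(n,s["K"].tolist(),s["R"].tolist(),s["t"].tolist())
E
```

```text
pics
{'time': 0.0, 'q': array([-1.34320688,  0.41193295, -0.0127402 ,  1.59709167,  0.00557486,
        1.1342888 , -0.08218593]), 'joint_velocities': array([-0.00131196,  0.00062282,  0.00143717, -0.0002166 ,  0.00036123,
       -0.00063792, -0.00038683]), 'tau': array([ 2.08378544e-03, -6.00609398e+01,  6.83219153e-01, -2.99416602e+01,
        1.38493191e-02,  1.07360943e-02,  1.15954742e-05]), 'ee_pos': array([0.18203709, 0.59729977, 0.19741288]), 'orientation': array([-8.15768358e-05,  1.47329345e-01,  9.89087132e-01, -8.38901423e-04]), 'force': array([0.3402315 , 0.05638208, 0.96783391]), 'ft_torque': array([ 0.00717193, -0.05410352, -0.00736606]), 'opening': 0.08523308567535885}
top [[365.39123364288525, 0.0, 323.7060906768939], [0.0, 365.39123364288525, 203.66509843335066], [0.0, 0.0, 1.0]] [[0.015823454116126866, -0.9997633179420461, -0.014930719920549916], [-0.9854579130237378, -0.013066930179203544, -0.16941651924942686], [0.16918132272427247, 0.017394350611704308, -0.9854314367869854]] [0.011081846221291788, 0.5964865698863616, 0.9373910183549817]
side [[384.65945335639867, 0.0, 323.0079787684247], [0.0, 384.65945335639867, 196.48809178363257], [0.0, 0.0, 1.0]] [[0.8025686243369499, -0.5964644778054968, -0.010664424321644148], [-0.4674071538618814, -0.617607219677201, -0.6325281612081262], [0.37069415391752736, 0.5126318844149413, -0.7744639406276802]] [-0.4821311878819243, 0.31821404733691017, 0.8520286700426062]
```

View pics/top0.png

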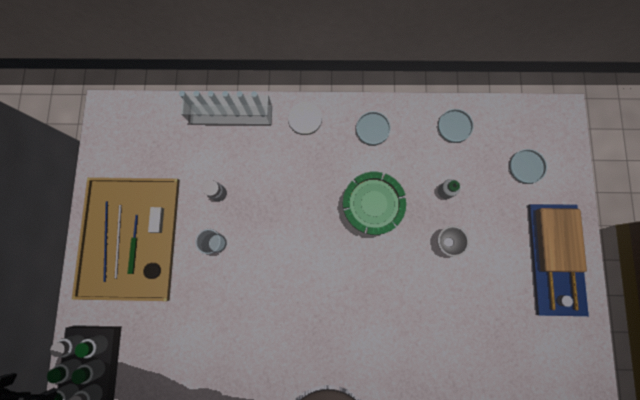

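View pics/side0.png

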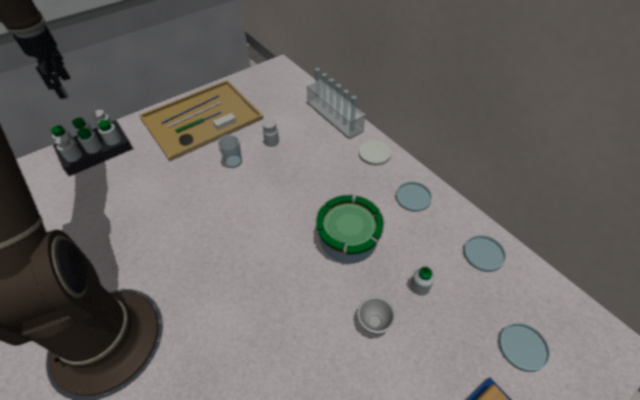

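The top view shows the box at about (374,203), bottle (450,188), mortar (452,242), jar (215,191) and beaker (211,242). I'll enlarge the box.

Run:
```python
import cv2
a=cv2.imread("pics/top0.png")[160:250,325:425]; cv2.imwrite("pics/topc.png",cv2.resize(a,None,fx=6,fy=6,interpolation=cv2.INTER_CUBIC))
a=cv2.imread("pics/side0.png")[185:265,305:395]; cv2.imwrite("pics/sidec.png",cv2.resize(a,None,fx=7,fy=7,interpolation=cv2.INTER_CUBIC))
```

```text
(no output)
```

View pics/topc.png

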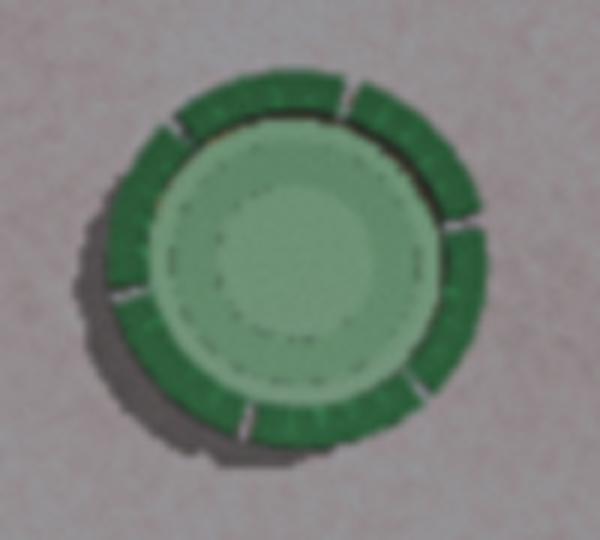

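View pics/sidec.png

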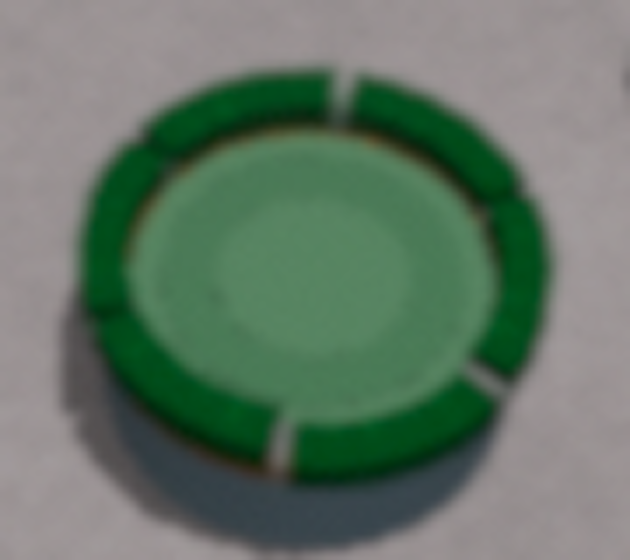

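```bash
cat > h.py <<'E'
import numpy as np
CT=dict(K=np.array([[365.39123364288525,0,323.7060906768939],[0,365.39123364288525,203.66509843335066],[0,0,1]]),
R=np.array([[0.015823454116126866,-0.9997633179420461,-0.014930719920549916],[-0.9854579130237378,-0.013066930179203544,-0.16941651924942686],[0.16918132272427247,0.017394350611704308,-0.9854314367869854]]),t=np.array([0.011081846221291788,0.5964865698863616,0.9373910183549817]))
CS=dict(K=np.array([[384.65945335639867,0,323.0079787684247],[0,384.65945335639867,196.48809178363257],[0,0,1]]),
R=np.array([[0.8025686243369499,-0.5964644778054968,-0.010664424321644148],[-0.4674071538618814,-0.617607219677201,-0.6325281612081262],[0.37069415391752736,0.5126318844149413,-0.7744639406276802]]),t=np.array([-0.4821311878819243,0.31821404733691017,0.8520286700426062]))
def ray(C,u,v,z):
    d=C['R'].T@np.linalg.solve(C['K'],[u,v,1]); o=-C['R'].T@C['t']
    return o+d*(z-o[2])/d[2]
def proj(C,X):
    p=C['K']@(C['R']@np.asarray(X)+C['t']); return p[:2]/p[2]
E
python3 - <<'E'
from h import *
from scipy.optimize import least_squares
top=np.array([(348,98),(463,222),(420,390),(246,420),(128,294),(176,127)])/6+[325-.4,160-.4]
side=np.array([(341,98),(490,382),(282,443)])/7+[305-.4,185-.4]
for nm,C,P in(("top",CT,top),("side",CS,side)):
    W=np.array([ray(C,u,v,.070) for u,v in P])[:,:2]
    def f(p):
        r=[]
        for w in W:
            d=w-p[:2];a=np.arctan2(d[1],d[0])-p[2]; a=(a+np.pi/6)%(np.pi/3)-np.pi/6
            r+=[np.hypot(*d)-.075,.075*a]
        return r
    s=least_squares(f,[*W[:2].mean(0) if nm=="side" else W.mean(0),0.2]); print(nm,s.x,np.round(np.array(s.fun)*1e3,1))
    d=W-s.x[:2];print(np.degrees(np.arctan2(d[:,1],d[:,0])).round(1))
for n,u,v,z in(("bottle",451,187,.08),("bottlebase",445,193,0),("mortar",452,241,.05),("jar",211,191,.08),("beaker",205,241,.08)): print(n,ray(CT,u,v,z).round(3))
E
```

```text
File "<stdin>", line 13
    s=least_squares(f,[*W[:2].mean(0) if nm=="side" else W.mean(0),0.2]); print(nm,s.x,np.round(np.array(s.fun)*1e3,1))
                                      ^^
SyntaxError: invalid syntax
```

Run:
```python
from h import *
from scipy.optimize import least_squares
top=np.array([(348,98),(463,222),(420,390),(246,420),(128,294),(176,127)])/6+[325-.4,160-.4]
side=np.array([(341,98),(490,382),(282,443)])/7+[305-.4,185-.4]
for nm,C,P in(("top",CT,top),("side",CS,side)):
    W=np.array([ray(C,u,v,.070) for u,v in P])[:,:2]
    def f(p):
        r=[]
        for w in W:
            d=w-p[:2];a=np.arctan2(d[1],d[0])-p[2]; a=(a+np.pi/6)%(np.pi/3)-np.pi/6
            r+=[np.hypot(*d)-.075,.075*a]
        return r
    s=least_squares(f,[*(W.mean(0) if nm=="top" else W[:2].mean(0)),0.2]); print(nm,s.x,np.round(np.array(s.fun)*1e3,1))
    d=W-s.x[:2];print(np.degrees(np.arctan2(d[:,1],d[:,0])).round(1))
for n,u,v,z in(("bottle",451,187,.08),("bottlebase",445,193,0),("mortar",452,241,.05),("jar",211,191,.08),("beaker",205,241,.08)): print(n,ray(CT,u,v,z).round(3))
```

```text
top [ 0.59792515 -0.11383312 -0.30317998] [ 1.3 -0.7  0.4  0.4  3.8 -0.1  0.7  0.   1.3  0.7  4.  -0.3]
[ -17.9  -77.1 -137.5  162.7  103.2   42.4]
side [ 0.62892064 -0.13156141  0.28302362] [  0.   -8.8 -15.6   1.6  17.    7.2]
[  69.5 -102.5 -158.3]
bottle [ 0.64  -0.315  0.08 ]
bottlebase [ 0.64  -0.324  0.   ]
mortar [ 0.501 -0.321  0.05 ]
jar [0.621 0.319 0.08 ]
beaker [0.489 0.325 0.08 ]
```

Run:
```python
from h import *
import cv2
c=np.array([.598,-.1138]);y0=np.radians(-17.4)
for nm,C in(("top",CT),("side",CS)):
    im=cv2.imread(f"pics/{nm}0.png"); o,sz=((325,160),(100,90)) if nm=="top" else ((305,185),(90,80)); k=7
    a=cv2.resize(im[o[1]:o[1]+sz[1],o[0]:o[0]+sz[0]],None,fx=k,fy=k,interpolation=cv2.INTER_CUBIC)
    for i in range(6):
        for r,z,da,col in((.075,.07,0,(0,0,255)),(.075,.078,30,(255,255,0)),(.084,.07,0,(0,255,255))):
            t=y0+np.radians(60*i+da); p=(proj(C,[c[0]+r*np.cos(t),c[1]+r*np.sin(t),z])-o+.5)*k
            cv2.circle(a,tuple(int(x) for x in p),3,col,-1)
            if da: cv2.putText(a,str(i),tuple(int(x)+5 for x in p),0,.6,(255,255,255))
    cv2.imwrite(f"pics/{nm}_ov.png",a)
```

```text
(no output)
```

View pics/top_ov.png

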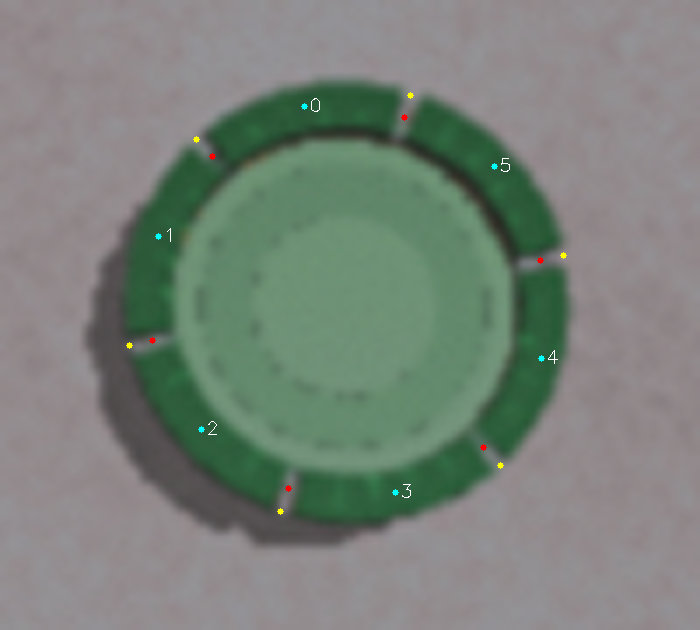

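View pics/side_ov.png

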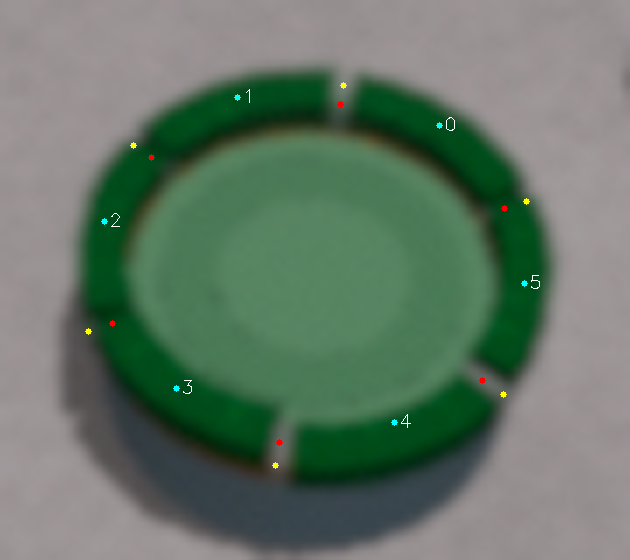

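The overlay agrees in both views, with the box centre at about (0.598, -0.114) and ribs at -17° + 60°·k. The bystanders are at least 0.2 m from the centre. Now I'll close the gripper and go over.

>>> step_arm:
  commands:
    - [-3.0,-2.4,0,0]
    - [-3.8,-3.0,0,0]
    - [-3.8,-3.0,0,0]
    - [-3.8,-3.0,0,0]
    - [-3.8,-3.0,0,0]
    - [-3.8,-3.0,0,0]
    - [-3.8,-3.0,0,0]
    - [-3.8,-3.0,0,0]
  grip: 255

```text
time: 1.1
ee_pos: [0.3977, 0.2862, 0.1982]
orientation: [-0.0, 0.147, 0.989, -0.0]
force: [0.8, 1.0, -0.3]
opening: 0.0002
```

>>> step_arm:
  commands:
    - [-4.0,-3.2,0,0]
    - [-4.2,-3.4,0,0]
    - [-4.2,-3.4,0,0]
    - [-4.2,-3.4,0,0]
    - [-4.2,-3.4,0,0]
    - [-4.2,-3.4,0,0]
    - [-4.0,-3.2,2,0]
    - [-1.9,-1.7,4,0]

```text
time: 2.1
ee_pos: [0.6218, -0.0458, 0.1387]
orientation: [0.002, 0.149, 0.989, -0.0]
force: [0.6, 0.4, -0.6]
opening: -0.0003
```

```bash
cat > g.py <<'E'
from h import *
from plant import bot
def tgt(i,c=(.599,-.1138)):
    a=np.radians(12.6+60*i); return np.array([c[0]+.075*np.cos(a),c[1]+.075*np.sin(a)])
def where():
    o=bot.get_obs(); w,x,y,z=o['orientation']
    from scipy.spatial.transform import Rotation as Ro
    return o,Ro.from_quat([x,y,z,w]).as_matrix()
if __name__=="__main__":
    o,R=where(); print(o['time'],o['ee_pos'].round(4),o['force'].round(1))
    for i in range(6):
        d=np.r_[tgt(i),0]-np.r_[o['ee_pos'][:2],0]; print(i,tgt(i).round(4),(R.T@d*100).round(2))
E
python3 g.py
```

```text
2.1 [ 0.6218 -0.0458  0.1387] [ 0.6  0.4 -0.6]
0 [ 0.6722 -0.0974] [-6.33 -3.45  0.02]
1 [ 0.6214 -0.0422] [ 0.14  0.33 -0.  ]
2 [ 0.5482 -0.0586] [ 6.66 -3.38 -0.03]
3 [ 0.5258 -0.1302] [  6.69 -10.88  -0.03]
4 [ 0.5766 -0.1854] [  0.22 -14.67  -0.  ]
5 [ 0.6498 -0.169 ] [ -6.3  -10.95   0.02]
```

>>> step_arm:
  commands:
    - [0.1,0.3,2,0]
    - [0,0,2,0]
    - [0,0,1,0]
    - [0,0,0,0]
    - [0,0,0,0]

```text
time: 2.72
ee_pos: [0.62, -0.0393, 0.0891]
orientation: [0.001, 0.147, 0.989, 0.0]
force: [-0.6, -0.1, 0.6]
opening: -0.0001
```

```bash
python3 g.py
python3 - <<'E'
from plant import optics
import cv2
for n,(x,y) in (("top",(325,140)),("side",(280,150))):
    a=optics.snapshot(n)["image"][y:y+115,x:x+130,::-1]; cv2.imwrite(f"pics/{n}1.png",cv2.resize(a,None,fx=5,fy=5,interpolation=cv2.INTER_CUBIC))
E
```

```text
2.725 [ 0.62   -0.0393  0.0891] [-0.6 -0.1  0.6]
0 [ 0.6722 -0.0974] [-6.69 -4.04  0.01]
1 [ 0.6214 -0.0422] [-0.22 -0.24  0.  ]
2 [ 0.5482 -0.0586] [ 6.3  -3.94 -0.01]
3 [ 0.5258 -0.1302] [ 6.360e+00 -1.144e+01 -1.000e-02]
4 [ 0.5766 -0.1854] [-1.000e-01 -1.524e+01 -1.000e-02]
5 [ 0.6498 -0.169 ] [ -6.63 -11.54   0.  ]
```

View pics/side1.png

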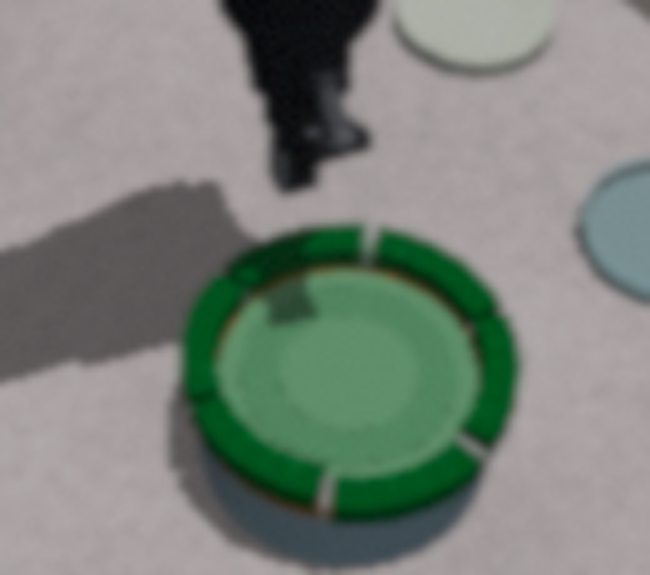

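Run:
```python
from h import *
for C,o in((CS,(280,150)),(CT,(325,140))):
    for z in(.0891,.102,.12): print(z,((proj(C,[.62,-.0393,z])-o+.5)*5).round(0))
```

```text
0.0891 [291. 228.]
0.102 [292. 212.]
0.12 [292. 189.]
0.0891 [109. 265.]
0.102 [110. 260.]
0.12 [112. 253.]
```

View pics/top1.png

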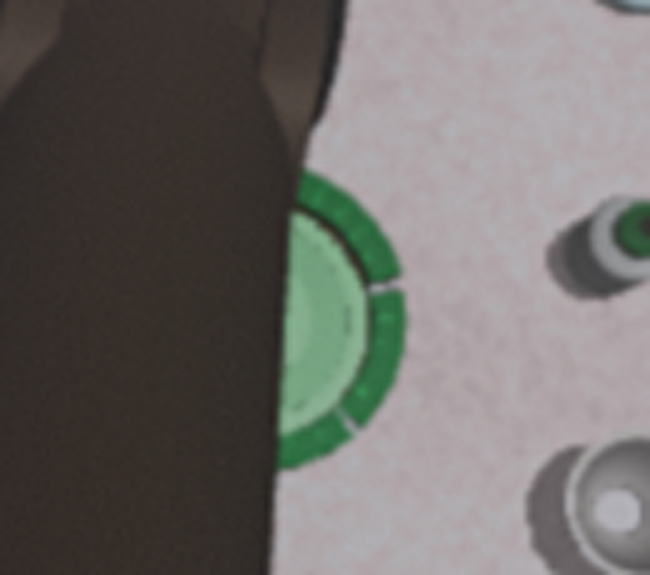

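The side view puts the fingertip at about (339,188) full-frame. The reported TCP would project about 8 px lower. I'll check this before pressing.

Run:
```python
from h import *
from plant import optics,bot
import cv2
print(proj(CS,[.18204,.5973,.1974]))
yt=np.array([.291,.957,0])
for s in(-1,1):
  for b in (.0425,.057): print(s,proj(CS,np.array([.18204,.5973,.1974+.013])+s*b*yt))
a=cv2.imread("pics/side0.png")[0:120,0:110]; a=cv2.resize(a,None,fx=5,fy=5,interpolation=cv2.INTER_CUBIC); cv2.imwrite("pics/s0c.png",cv2.convertScaleAbs(a,alpha=2.2,beta=10))
s=optics.snapshot("side");print(s['R'][0],bot.get_obs()['ee_pos'],bot.get_obs()['time'],bot.get_obs()['opening'])
b=s["image"][110:220,290:390,::-1];b=cv2.resize(b,None,fx=6,fy=5.4,interpolation=cv2.INTER_CUBIC); b=cv2.resize(s["image"][110:210,290:390,::-1],None,fx=6,fy=6,interpolation=cv2.INTER_CUBIC)
cv2.imwrite("pics/s1c.png",cv2.convertScaleAbs(b,alpha=2.5,beta=10))
```

```text
[ 74.03049066 103.03952209]
-1 [ 70.77307148 108.25045057]
-1 [ 70.47396461 111.44839951]
1 [72.43050985 90.52968368]
1 [72.69789999 87.67083939]
[ 0.80256862 -0.59646448 -0.01066442] [ 0.619992   -0.03924455  0.08915456] 2.875 -1.7791637532373034e-05
```

View pics/s0c.png

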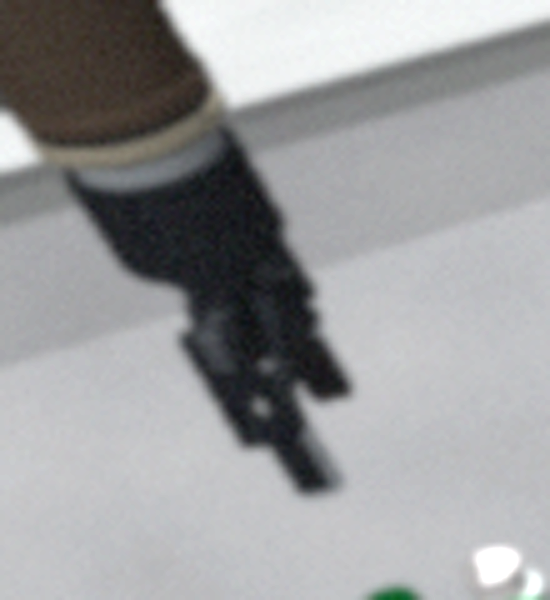

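View pics/s1c.png

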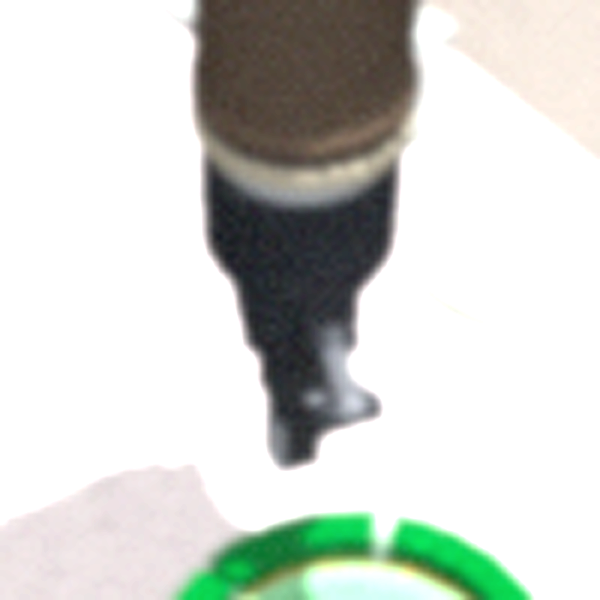

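Run:
```python
from h import *
c=np.array([.598,-.1138])
# shadow of rim top (z~.074)
print("base proj 6x",(proj(CT,[*c,0])-[325,160]+.5)*6)
p=np.array([253,289])/6+[324.6,159.6]; S0=ray(CT,*p,0)[:2]; sl=(S0-c)/.074; print("shadow shift per m",sl)
S=ray(CS,290/5+279.5,308/5+149.5,.063)[:2]; print("shadow on lid",S)
for h in(.085,.09,.1,.11,.12,.13):
    T=ray(CS,293/5+279.5,187/5+149.5,h)[:2]; print(h,"tip by ray",T.round(4),"by shadow",(S-sl*(h-.063)).round(4))
```

```text
base proj 6x [279.31467148 283.32692519]
shadow shift per m [-0.04279993  0.16418065]
shadow on lid [ 0.6001874 -0.0645615]
0.085 tip by ray [ 0.6402 -0.0153] by shadow [ 0.6011 -0.0682]
0.09 tip by ray [ 0.6374 -0.0186] by shadow [ 0.6013 -0.069 ]
0.1 tip by ray [ 0.632  -0.0253] by shadow [ 0.6018 -0.0706]
0.11 tip by ray [ 0.6265 -0.0319] by shadow [ 0.6022 -0.0723]
0.12 tip by ray [ 0.6211 -0.0386] by shadow [ 0.6026 -0.0739]
0.13 tip by ray [ 0.6156 -0.0452] by shadow [ 0.6031 -0.0756]
```

Run:
```python
from plant import optics
import cv2
a=optics.snapshot("side")["image"][180:250,300:400,::-1]; cv2.imwrite("pics/sh.png",cv2.resize(a,None,fx=8,fy=8,interpolation=cv2.INTER_CUBIC))
```

```text
(no output)
```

View pics/sh.png

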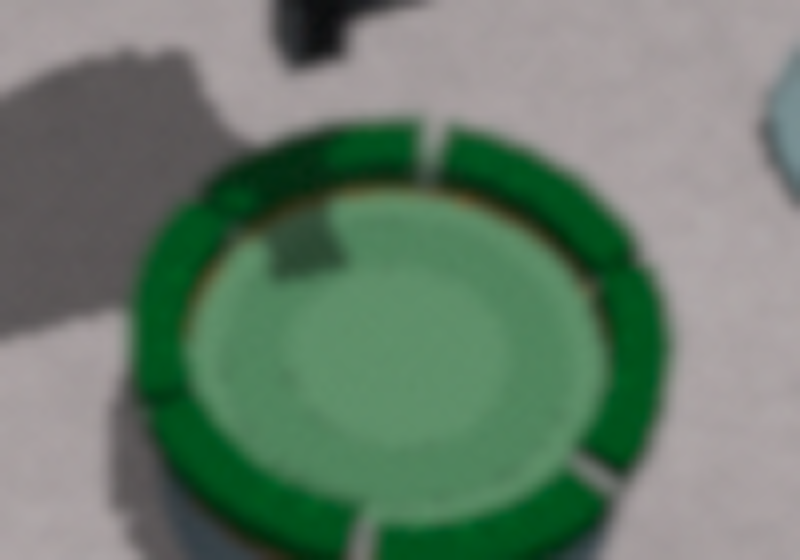

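Run:
```python
from h import *
yt=np.array([.291,.957,0])
T=np.array([.18204,.5973,.1974])
obs={-1:(64,97.5),1:(67,79)}
for nm,off in(("none",(0,0,0)),("z+.02",(0,0,.02)),("z+.03",(0,0,.03)),("xy",(.022,.034,0))):
    print(nm,[proj(CS,T+[0,0,.013]+np.array(off)+s*.05*yt).round(1) for s in(-1,1)],
      proj(CS,np.array([.62,-.0393,.0891])+off-.0145*yt).round(1))
print("obs",obs,(338.3,187))
```

```text
none [array([ 70.6, 109.9]), array([72.6, 89. ])] [339.8 199.2]
z+.02 [array([ 66.7, 103.8]), array([68.9, 83. ])] [339.9 194.2]
z+.03 [array([ 64.7, 100.7]), array([67. , 79.9])] [340.  191.6]
xy [array([ 75.8, 100.6]), array([77.4, 80.7])] [338.3 187.2]
obs {-1: (64, 97.5), 1: (67, 79)} (338.3, 187)
```

In both poses the visible fingertips sit about 30 mm higher than the reported TCP, and the lateral position agrees. I'll find the contact by force.

>>> step_arm:
  commands:
    - [-0.2,-0.2,0.3,0]
    - [0,0,0.3,0]
    - [0,0,0.2,0]
    - [0,0,0.1,0]
    - [0,0,0.1,0]
    - [0,0,0,0]

```text
time: 3.68
ee_pos: [0.6208, -0.0417, 0.0782]
orientation: [-0.0, 0.147, 0.989, 0.0]
force: [-0.6, 0.7, -0.6]
opening: -0.0001
```

>>> step_arm:
  commands:
    - [0,0,0.2,0]
    - [0,0,0.2,0]
    - [0,0,0,0]

```text
time: 4.05
ee_pos: [0.6206, -0.0417, 0.074]
orientation: [-0.0, 0.147, 0.989, -0.0]
force: [-0.2, -1.3, -0.9]
opening: -0.0
```

>>> step_arm:
  commands:
    - [0,0,0.2,0]
    - [0,0,0.2,0]
    - [0,0,0,0]

```text
time: 4.42
ee_pos: [0.6206, -0.0418, 0.07]
orientation: [-0.0, 0.147, 0.989, -0.0]
force: [1.0, 0.9, -0.2]
opening: 0.0001
```

Run:
```python
from plant import optics
import cv2
a=optics.snapshot("side")["image"][160:240,300:400,::-1]; cv2.imwrite("pics/d1.png",cv2.resize(a,None,fx=7,fy=7,interpolation=cv2.INTER_CUBIC))
```

```text
(no output)
```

View pics/d1.png

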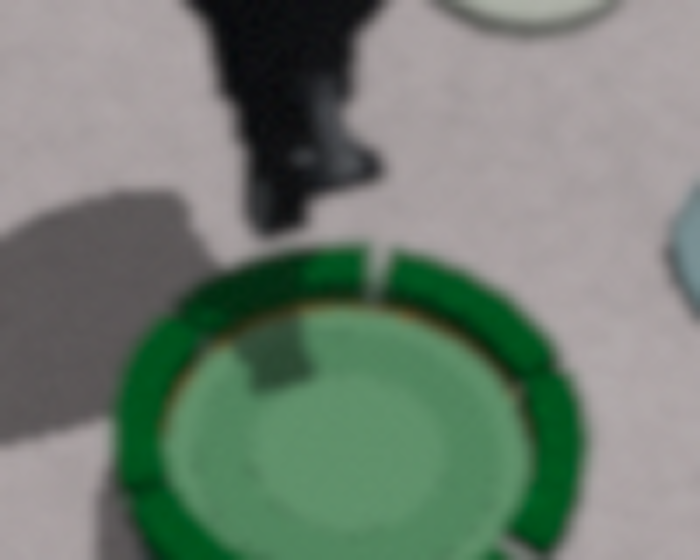

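>>> step_arm:
  commands:
    - [0,0,0.3,0]
    - [0,0,0.3,0]
    - [0,0,0.2,0]
    - [0,0,0.2,0]
    - [0,0,0,0]

```text
time: 5.1
ee_pos: [0.6207, -0.0418, 0.0601]
orientation: [-0.0, 0.147, 0.989, 0.0]
force: [-0.2, 0.1, -0.2]
opening: 0.0001
```

>>> step_arm:
  commands:
    - [0,0,0.2,0]
    - [0,0,0.2,0]
    - [0,0,0.2,0]
    - [0,0,0.2,0]
    - [0,0,0,0]

```text
time: 5.72
ee_pos: [0.6207, -0.0418, 0.0521]
orientation: [-0.0, 0.147, 0.989, -0.0]
force: [0.0, -0.3, 0.2]
opening: 0.0
```

Run:
```python
from plant import optics
import cv2
a=optics.snapshot("side")["image"][160:240,300:400,::-1]; cv2.imwrite("pics/d2.png",cv2.resize(a,None,fx=7,fy=7,interpolation=cv2.INTER_CUBIC))
```

```text
(no output)
```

View pics/d2.png

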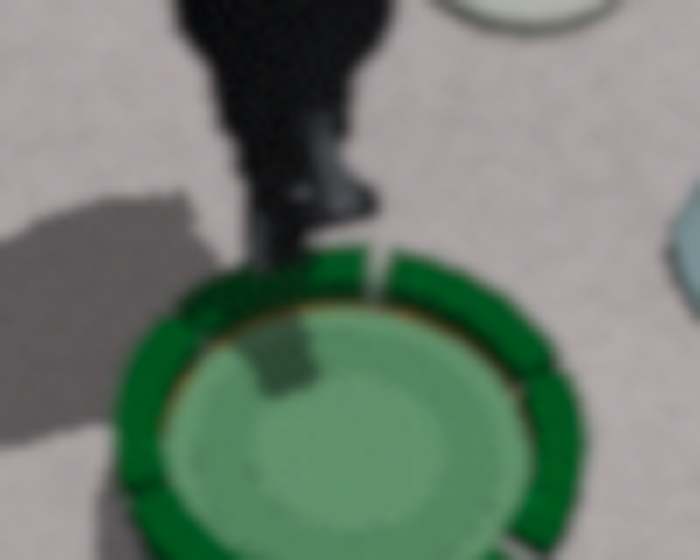

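Run:
```python
from h import *
def P(x,y,z): return ray(CS,x/7+299.5,y/7+159.5,z).round(4)
print("lid shadow lower edge",P(265,397,.063),P(318,380,.063))
print("table shadow right edge",P(190,190,0),P(215,255,0),"left bottom",P(0,440,0),P(110,420,0))
for h in(.08,.085,.09,.1): print(h,P(250,262,h),P(275,270,h),P(305,250,h))
```

```text
lid shadow lower edge [ 0.5898 -0.0772  0.063 ] [ 0.6101 -0.0829  0.063 ]
table shadow right edge [ 0.6603  0.0623 -0.    ] [0.6473 0.0279 0.    ] left bottom [0.5241 0.0044 0.    ] [ 0.564  -0.0137 -0.    ]
0.08 [ 0.6157 -0.0345  0.08  ] [ 0.6208 -0.0431  0.08  ] [ 0.6356 -0.0423  0.08  ]
0.085 [ 0.6132 -0.0377  0.085 ] [ 0.6182 -0.0463  0.085 ] [ 0.6329 -0.0455  0.085 ]
0.09 [ 0.6106 -0.0409  0.09  ] [ 0.6156 -0.0494  0.09  ] [ 0.6302 -0.0486  0.09  ]
0.1 [ 0.6055 -0.0472  0.1   ] [ 0.6104 -0.0556  0.1   ] [ 0.6249 -0.0548  0.1   ]
```

>>> step_arm:
  commands:
    - [0,0,0.1,0]
    - [0,0,0.1,0]
    - [0,0,0,0]

```text
time: 6.15
ee_pos: [0.6207, -0.0418, 0.0502]
orientation: [-0.0, 0.147, 0.989, -0.0]
force: [0.5, 0.4, 0.4]
opening: 0.0003
```

The lid shadow comes from the hand's wider knuckles. It stays still as the hand descends, so the light is near vertical. The tip itself projects onto the reported xy at h≈0.085, so the position is right and contact should come at a reading of about 0.045.

>>> step_arm:
  commands:
    - [0,0,0.1,0]
    - [0,0,0.1,0]
    - [0,0,0.1,0]
    - [0,0,0.1,0]
    - [0,0,0,0]

```text
time: 6.78
ee_pos: [0.6207, -0.0417, 0.0462]
orientation: [-0.0, 0.147, 0.989, 0.0]
force: [0.1, -0.0, -0.9]
opening: -0.0003
```

>>> step_arm:
  commands:
    - [0,0,0.1,0]
    - [0,0,0.1,0]
    - [0,0,0.1,0]
    - [0,0,0,0]

```text
time: 7.28
ee_pos: [0.6211, -0.0416, 0.0441]
orientation: [0.0, 0.147, 0.989, 0.0]
force: [-2.0, 0.8, 7.6]
opening: -0.0001
```

Contact came at a reading of about 0.045 with 7.6 N, as predicted. Pressing.

>>> step_arm:
  commands:
    - [0,0,0.1,0]
    - [0,0,0.1,0]
    - [0,0,0.1,0]
    - [0,0,0.1,0]
    - [0,0,0.1,0]
    - [0,0,0,0]

```text
time: 8.02
ee_pos: [0.6206, -0.0418, 0.038]
orientation: [-0.0, 0.147, 0.989, -0.0]
force: [-0.2, -0.3, 0.9]
opening: 0.0002
```

>>> step_arm:
  commands:
    - [0,0,0.1,0]
    - [0,0,-1.0,0]
    - [0,0,-1.5,0]
    - [-3.2,-1.8,0,0]
    - [-3.3,-1.9,0,0]
    - [0,0,0,0]

```text
time: 8.78
ee_pos: [0.6738, -0.0997, 0.0637]
orientation: [0.001, 0.149, 0.989, -0.001]
force: [0.0, -0.1, -0.6]
opening: -0.0002
```

```bash
python3 g.py
python3 - <<'E'
from plant import optics
import cv2
a=optics.snapshot("side")["image"][160:260,300:400,::-1]; cv2.imwrite("pics/d3.png",cv2.resize(a,None,fx=6,fy=6,interpolation=cv2.INTER_CUBIC))
E
```

```text
8.775 [ 0.6738 -0.0997  0.0637] [ 0.  -0.1 -0.6]
0 [ 0.6722 -0.0974] [ 0.22  0.17 -0.  ]
1 [ 0.6214 -0.0422] [ 6.7   3.95 -0.03]
2 [ 0.5482 -0.0586] [13.21  0.23 -0.04]
3 [ 0.5258 -0.1302] [13.25 -7.27 -0.03]
4 [ 0.5766 -0.1854] [ 6.770e+00 -1.105e+01 -1.000e-02]
5 [ 0.6498 -0.169 ] [ 0.26 -7.33  0.01]
```

View pics/d3.png

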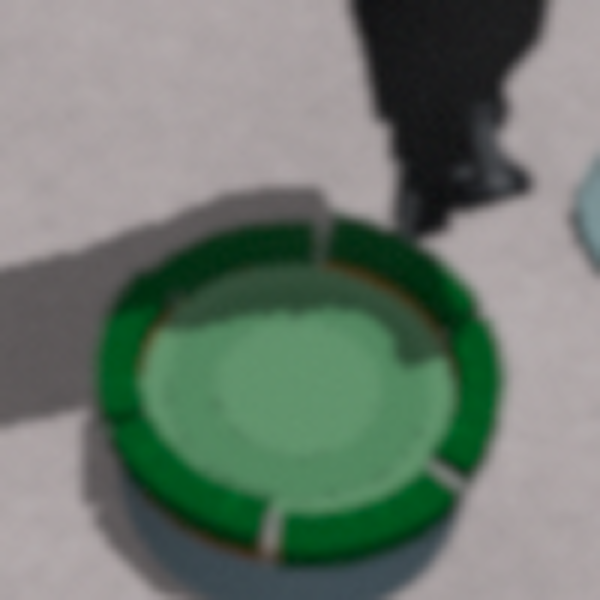

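Section 1's inner orange line is gone, so it's shut. Next is section 0.

>>> step_arm:
  commands:
    - [0,0,0.5,0]
    - [0,0,0.5,0]
    - [0,0,0.3,0]
    - [0,0,0,0]

```text
time: 9.32
ee_pos: [0.6718, -0.0957, 0.0489]
orientation: [-0.0, 0.147, 0.989, 0.0]
force: [-0.3, 0.1, 0.6]
opening: 0.0001
```

```bash
python3 g.py
```

```text
9.325 [ 0.6718 -0.0957  0.0489] [-0.3  0.1  0.6]
0 [ 0.6722 -0.0974] [-0.08 -0.16 -0.  ]
1 [ 0.6214 -0.0422] [6.38 3.65 0.  ]
2 [ 0.5482 -0.0586] [ 1.291e+01 -5.000e-02  1.000e-02]
3 [ 0.5258 -0.1302] [ 1.297e+01 -7.550e+00  1.000e-02]
4 [ 0.5766 -0.1854] [ 6.500e+00 -1.135e+01  1.000e-02]
5 [ 0.6498 -0.169 ] [-0.02 -7.66  0.  ]
```

>>> step_arm:
  commands:
    - [-0.1,-0.1,0.2,0]
    - [0,0,0.2,0]
    - [0,0,0.2,0]
    - [0,0,0.2,0]
    - [0,0,0.1,0]
    - [0,0,0.1,0]
    - [0,0,0.1,0]
    - [0,0,0.1,0]

```text
time: 10.32
ee_pos: [0.6728, -0.0974, 0.0371]
orientation: [-0.0, 0.147, 0.989, -0.0]
force: [-0.3, 1.1, -0.6]
opening: -0.0003
```

>>> step_arm:
  commands:
    - [0,0,-1.0,0]
    - [0,0,-1.5,0]
    - [0,-2.5,0,0]
    - [0,-2.5,0,0]
    - [0.1,-2.5,0,0]
    - [0,0,0.5,0]
    - [0,0,0.6,0]
    - [0,0,0,0]

```text
time: 11.32
ee_pos: [0.6498, -0.1674, 0.0502]
orientation: [-0.001, 0.147, 0.989, 0.0]
force: [0.0, -0.2, 0.3]
opening: 0.0
```

```bash
python3 g.py
python3 - <<'E'
from plant import optics
import cv2
a=optics.snapshot("side")["image"][160:260,300:400,::-1]; cv2.imwrite("pics/d4.png",cv2.resize(a,None,fx=6,fy=6,interpolation=cv2.INTER_CUBIC))
E
```

```text
11.325 [ 0.6498 -0.1674  0.0502] [ 0.  -0.2  0.3]
0 [ 0.6722 -0.0974] [-0.12  7.35  0.  ]
1 [ 0.6214 -0.0422] [ 6.34 11.16  0.02]
2 [ 0.5482 -0.0586] [12.87  7.47  0.03]
3 [ 0.5258 -0.1302] [12.94 -0.03  0.02]
4 [ 0.5766 -0.1854] [ 6.48 -3.84  0.01]
5 [ 0.6498 -0.169 ] [-0.05 -0.15 -0.  ]
```

View pics/d4.png

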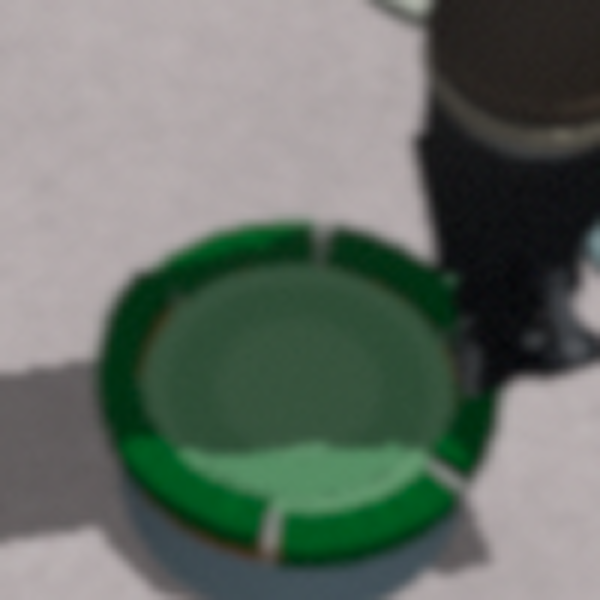

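Sections 0 and 1 show no orange. Pressing section 5.

>>> step_arm:
  commands:
    - [0,-0.1,0.3,0]
    - [0,0,0.2,0]
    - [0,0,0.2,0]
    - [0,0,0.2,0]
    - [0,0,0.1,0]
    - [0,0,0.1,0]
    - [0,0,0.1,0]
    - [0,0,0.1,0]

```text
time: 12.38
ee_pos: [0.6496, -0.1697, 0.0379]
orientation: [-0.0, 0.147, 0.989, 0.0]
force: [0.2, 0.4, -0.2]
opening: -0.0002
```

>>> step_arm:
  commands:
    - [0,0,-1.0,0]
    - [0,0,-1.5,0]
    - [2.2,-1.2,0,0]
    - [2.2,-1.2,0,0]
    - [2.1,-1.3,0,0]
    - [0,0,0.5,0]
    - [0,0,0.6,0]
    - [0,0,0,0]

```text
time: 13.38
ee_pos: [0.5774, -0.1856, 0.0519]
orientation: [-0.0, 0.147, 0.989, 0.0]
force: [0.3, -0.1, -0.1]
opening: 0.0001
```

```bash
python3 g.py
```

```text
13.375 [ 0.5774 -0.1856  0.0519] [ 0.3 -0.1 -0.1]
0 [ 0.6722 -0.0974] [-6.51 11.19  0.  ]
1 [ 0.6214 -0.0422] [-0.05 15.    0.  ]
2 [ 0.5482 -0.0586] [ 6.48 11.3   0.  ]
3 [ 0.5258 -0.1302] [6.55 3.8  0.  ]
4 [ 0.5766 -0.1854] [ 0.08 -0.    0.  ]
5 [ 0.6498 -0.169 ] [-6.44  3.69 -0.  ]
```

>>> step_arm:
  commands:
    - [0.1,0,0.4,0]
    - [0,0,0.3,0]
    - [0,0,0.2,0]
    - [0,0,0.2,0]
    - [0,0,0.1,0]
    - [0,0,0.1,0]
    - [0,0,0.1,0]
    - [0,0,0.1,0]

```text
time: 14.38
ee_pos: [0.5758, -0.1859, 0.0372]
orientation: [0.0, 0.147, 0.989, 0.0]
force: [-0.3, -0.4, 0.1]
opening: -0.0003
```

>>> step_arm:
  commands:
    - [0,0,-1.0,0]
    - [0,0,-1.5,0]
    - [2.2,1.2,0,0]
    - [2.2,1.3,0,0]
    - [2.1,1.3,0,0]
    - [0,0,0.5,0]
    - [0,0,0.6,0]
    - [0,0,0,0]

```text
time: 15.38
ee_pos: [0.525, -0.1314, 0.051]
orientation: [-0.0, 0.148, 0.989, -0.0]
force: [-0.4, -0.1, 0.4]
opening: -0.0002
```

```bash
python3 g.py
```

```text
15.375 [ 0.525  -0.1314  0.051 ] [-0.4 -0.1  0.4]
0 [ 0.6722 -0.0974] [-1.309e+01  7.550e+00 -1.000e-02]
1 [ 0.6214 -0.0422] [-6.620e+00  1.134e+01 -1.000e-02]
2 [ 0.5482 -0.0586] [-0.1   7.64 -0.  ]
3 [ 0.5258 -0.1302] [-0.04  0.14 -0.  ]
4 [ 0.5766 -0.1854] [-6.51 -3.66  0.  ]
5 [ 0.6498 -0.169 ] [-13.03   0.05  -0.  ]
```

>>> step_arm:
  commands:
    - [-0.05,0.1,0.3,0]
    - [0,0,0.3,0]
    - [0,0,0.2,0]
    - [0,0,0.2,0]
    - [0,0,0.1,0]
    - [0,0,0.1,0]
    - [0,0,0.1,0]
    - [0,0,0.1,0]

```text
time: 16.38
ee_pos: [0.5255, -0.1298, 0.0372]
orientation: [-0.0, 0.147, 0.989, 0.0]
force: [-0.4, 0.7, 0.0]
opening: 0.0002
```

>>> step_arm:
  commands:
    - [0,0,-1.0,0]
    - [0,0,-1.5,0]
    - [0,2.5,0,0]
    - [0,2.5,0,0]
    - [-0.05,2.5,0,0]
    - [0,0,0.5,0]
    - [0,0,0.6,0]
    - [0,0,0,0]

```text
time: 17.38
ee_pos: [0.5471, -0.0595, 0.051]
orientation: [-0.0, 0.148, 0.989, -0.0]
force: [0.2, 0.6, -0.5]
opening: 0.0004
```

```bash
python3 g.py
```

```text
17.375 [ 0.5471 -0.0595  0.051 ] [ 0.2  0.6 -0.5]
0 [ 0.6722 -0.0974] [-1.307e+01  4.000e-02 -1.000e-02]
1 [ 0.6214 -0.0422] [-6.6   3.83 -0.01]
2 [ 0.5482 -0.0586] [-0.08  0.12 -0.  ]
3 [ 0.5258 -0.1302] [-0.04 -7.38  0.01]
4 [ 0.5766 -0.1854] [ -6.51 -11.17   0.  ]
5 [ 0.6498 -0.169 ] [-1.303e+01 -7.460e+00 -1.000e-02]
```

Press section 2, then lift well up and back away.

>>> step_arm:
  commands:
    - [-0.1,0.1,0.3,0]
    - [0,0,0.3,0]
    - [0,0,0.2,0]
    - [0,0,0.2,0]
    - [0,0,0.1,0]
    - [0,0,0.1,0]
    - [0,0,0.1,0]
    - [0,0,0.1,0]

```text
time: 18.38
ee_pos: [0.5491, -0.0575, 0.0372]
orientation: [-0.0, 0.147, 0.989, 0.0]
force: [-0.4, -0.1, -0.0]
opening: 0.0002
```

>>> step_arm:
  commands:
    - [0,0,-1.5,0]
    - [0,0,-3,0]
    - [0,0,-4,0]
    - [0,0,-4,0]
    - [3,4,-1,0]
    - [3,4,0,0]
    - [3,4,0,0]
    - [3,4,0,0]

```text
time: 19.38
ee_pos: [0.4806, 0.1318, 0.1736]
orientation: [0.001, 0.148, 0.989, 0.0]
force: [0.8, 1.1, 0.3]
opening: -0.0001
```

>>> step_arm:
  commands:
    - [3,4,0,0]
    - [3,4,0,0]
    - [2,3,0,0]
    - [0,0,0,0]
    - [0,0,0,0]

```text
time: 20.0
ee_pos: [0.4369, 0.2583, 0.173]
orientation: [0.0, 0.148, 0.989, 0.0]
force: [-0.0, -0.7, 0.1]
opening: 0.0003
```

Run:
```python
from plant import optics
import cv2
for n,(x,y) in (("top",(325,160)),("side",(300,175))):
    im=optics.snapshot(n)["image"][:,:,::-1]; cv2.imwrite(f"pics/{n}_f.png",im)
    cv2.imwrite(f"pics/{n}_fc.png",cv2.resize(im[y:y+90,x:x+100],None,fx=7,fy=6.6,interpolation=cv2.INTER_CUBIC))
```

```text
(no output)
```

View pics/side_fc.png

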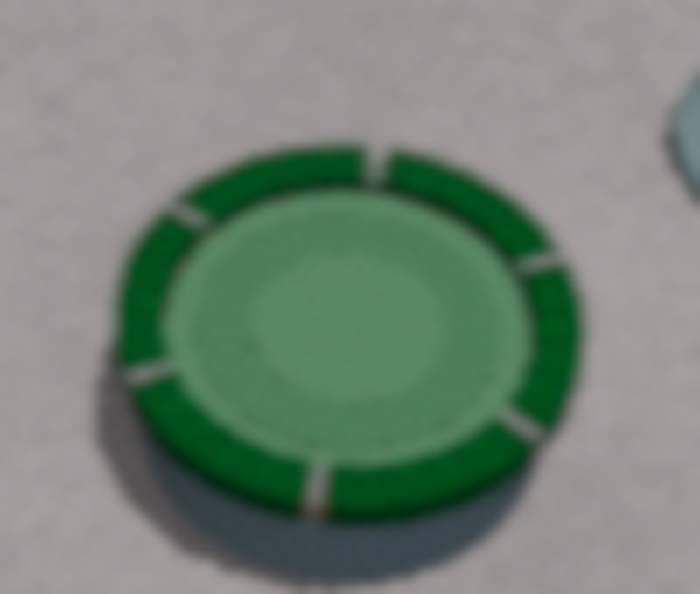

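View pics/top_fc.png

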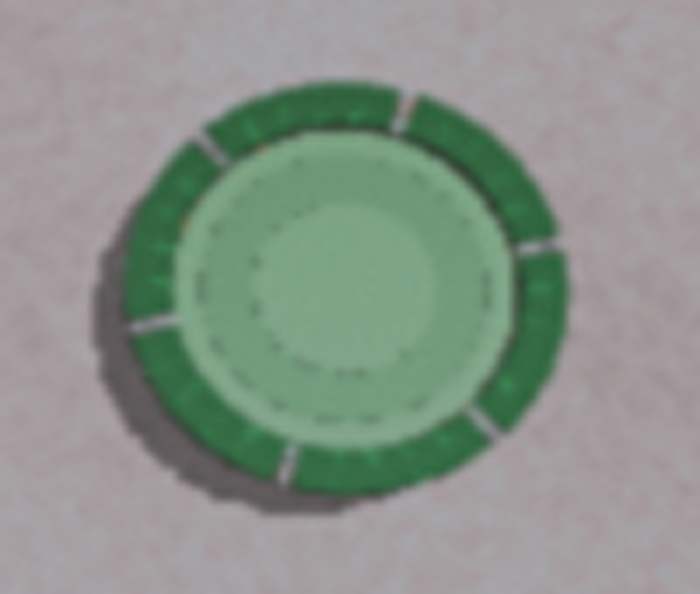

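View pics/top_f.png

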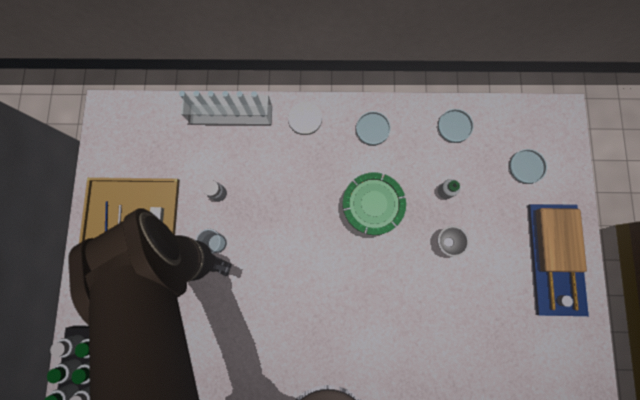

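All six ribs are visible in both views. Section 4's edge did not seem to move, so I'll check it numerically by projecting the inner edge at the shut and open heights.

Run:
```python
from h import *
import cv2
c=np.array([.598,-.1138])
out=[]
for f in("side0","side_f"):
    im=cv2.imread(f"pics/{f}.png"); k=6;o=(305,185)
    a=cv2.resize(im[o[1]:o[1]+80,o[0]:o[0]+65*1+25],None,fx=k,fy=k,interpolation=cv2.INTER_CUBIC)[:, :]
    for r in(.066,.084):
      for z,col in((.070,(255,255,0)),(.078,(0,0,255))):
        pts=np.array([(proj(CS,[c[0]+r*np.cos(t),c[1]+r*np.sin(t),z])-o+.5)*k for t in np.linspace(0,2*np.pi,90)])
        for p in pts: cv2.circle(a,tuple(int(x) for x in p),1,col,-1)
    out.append(a)
cv2.imwrite("pics/cmp0.png",out[0]);cv2.imwrite("pics/cmpf.png",out[1])
```

```text
(no output)
```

View pics/cmp0.png

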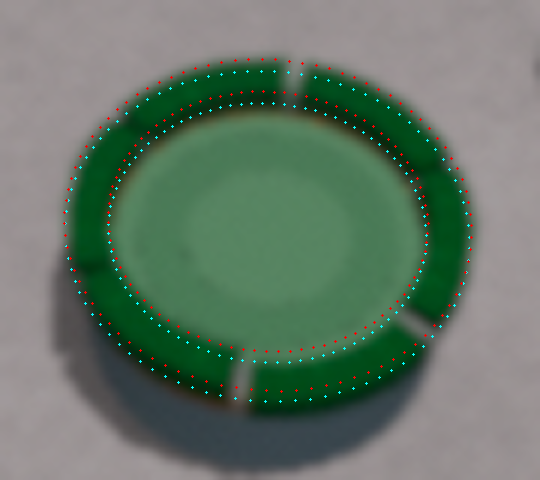

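View pics/cmpf.png

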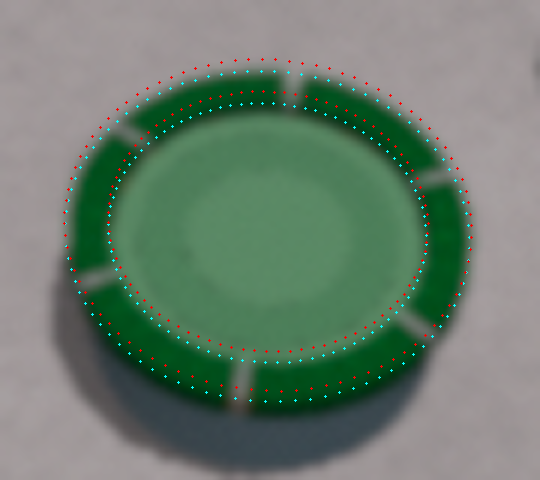

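All sections now lie on the shut (0.070 m) outline. Section 4 was already there at the start. The box has not shifted and the bystanders are where they were, so I'll hand in.

Run:
```python
from plant import bot
o=bot.get_obs();print(o['time'],o['ee_pos'],o['force'],abs(o['joint_velocities']).max());print(bot.job_done())
```

```text
20.1 [0.43707535 0.25775297 0.17272414] [0.70420597 0.04256249 0.38443654] 0.004258535639386158
the job is handed in; nothing more can be done
None
```

I pressed all six rim sections once with the closed fingertips, backed the hand away and handed the job in at 20.1 s; no verdict was reported.

**Rim:** In the last side picture, all six sections sit on the 70 mm "shut" outline. The top and side views both show all six white ribs, with sections flush beside them. One section, which I numbered 4, already lay on that outline at the start, so its edge did not move when I pressed it. A faint trace of orange remains at the inner edge of two sections in the top view. I took it as negligible, because both dropped by about 2 px, as a full 8 mm press should.

**Force:** I only saw the resistance on the first press, 7.6 N at contact. For the others I read the force only at the end of the stroke, where it was about zero, as expected after a click.

**Surroundings:** The box outline had not shifted. By eye in the last top view, the four bystanders stood where they were; the beaker was partly behind the hand. The hand ended clear of everything, with the tips about 0.2 m above the table and near-zero force.

**Disagreement:** The fingertips sat about 33 mm higher than the reported tool position suggests: contact with the 78 mm rim came at a reading of about 45 mm. I noticed this in the pictures before touching anything and found the height by force.

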